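# Tip the middle parts case out of the bench rack

## Task

Five hard parts cases stand packed in the plywood rack. Take the one in the middle by its carrying handle, tip its top out towards the open front of the rack while its foot is still behind the front lip, pull it free, and stand it upright in the middle of the black rubber mat. Leave the two cases right beside it standing in their places in the rack.

Things in the scene. Friction and masses are not known exactly. Their poses are not given: they have to be found in the camera images.
- middle_case: Middle of five packed cases, white plastic, 90 deep (x), 36 wide (y), 125 mm high, ~0.3 kg. Origin: centre of underside; z up, -x to its front. On top stands a black bar handle along x: 60 long, 12 mm wide, centred at x = -10 mm, bar from z = 156 to 170 mm, open below between 10 mm posts at its ends. The two end cases, 75 mm to either side, look the same, handle too; the next ones have none standing.
- rack: Fixed plywood rack holding the row. Origin: centre of underside; front (-x) is open. Floor 12 mm thick; front lip 18 mm above the floor, 2 to 6 mm before the cases. A steel keeper bar runs 16 mm above the tall cases over their rear 13 to 17 mm: no lifting straight up. Tipped 12 degrees or more (20 is ample) about its lower front edge, a case is clear of it and lifts out over the lip.
- low_case: Neighbour of the middle case, on its left or right, 1.5 mm away: 90 x 36 x 95 mm high, same white plastic, with a round black knob on top (22 mm across, 24 mm high). Loose. Origin: centre of underside, axes as the middle case.
- plain_case: Neighbour of the middle case on its other side, 1.5 mm away: 90 x 36 x 125 mm high, same white plastic, its handle folded flat on top (5 mm high). Loose. Origin: centre of underside, axes as the middle case.
- mat: Black rubber mat lying fixed on the bench to one side of the rack, left or right, 200 mm (x) by 180 mm (y), 3 mm thick. Origin: centre of its underside, on the bench top; z up.
There are look-alikes about, which are no part of the job. What is shaped like the middle_case but orange or yellow is not meant.

How it is judged:
By the outcome, as a careful person would: the job done as asked, in the order asked, and still so for the second after the job is handed in, with the robot touching nothing.
It also fails if it takes over 48 s, if anything falls off the work surface, if the arm or the gripper's body presses on something with over 40 N, if the wrist force passes 120 N, or if a joint passes its speed limit or range.

## Robot

A 7-joint arm with a two-finger parallel gripper is mounted at the origin on the work surface. World frame = base frame: x ahead of the robot, y to its left, z up, the work surface at z = 0. Lengths are in m, angles in rad, forces in N, time in s.
With the tool pointing down it reaches from about 0.425 to 1.025 m from the base axis. Payload 3.6 kg.
Tool frame: the origin (TCP) lies midway between the tips of the shut fingers; the grasp point (between the pads) lies 19 mm behind it; z points along the fingers, y is the line along which they close (so a half turn about z gives the same grasp; the last joint's range is limited). The gripper opens to 85 mm and grips with 20 to 120 N. Pads are 22 mm wide; open, the fingers measure 114 mm over their backs; the gripper's body (76 mm by 85 mm) begins 54 mm behind the grasp point. The pads swing forward as they close: fully open they stand 13 mm farther back than shut.
Start: joints at [1.25, 0.591, 0.048, 1.609, -0.033, 0.943, -0.034], TCP at [0.163, -0.706, 0.231] pointing down, gripper open.
Joint ranges: [-2.69, 2.69], [-0.47, 2.24], [-1.27, 1.36], [0.19, 2.51], [-1.53, 4.68], [0.08, 2.07], [-3.09, 3.09]. Speed limits (rad/s): [2.57, 2.57, 3.14, 3.14, 3.14, 3.14, 3.14].

## Interface

Orientations are given as a unit quaternion [w, x, y, z].
In Python, from cell import * gives the robot as it stands.
- The arm moves only by the tool arm_command, never from a script. Its argument "targets" is a list of rows, each an object of numbers: "dx", "dy", "dz": the shift along the tool's x, y, z in cm; "spin": the turn about the tool's z in degrees; "grip": the closure, from 0 (fully open) to 1 (shut). In form: [{"dx": .., "dy": .., "dz": .., "spin": .., "grip": ..}, ...]. A call has 1 to 12 rows; each row shifts and turns the commanded pose from where the row before left it, along the tool's axes as they then stand; what a row does not reach is not made up. A row lasts 1/12 s, in which the tool goes at most 41.7 mm and 7.16 degrees, less where a joint would pass 70% of its speed; a pose out of reach is approached as far as the arm can. A call is refused whole if a number of a shift passes 4.17 or a number of a turn 7.16, either way. A call with a gripper value outside its range is refused whole. The fingers move at their own pace and stop on an object; "squeeze" is the grip in N (left out, the last holds). Time passes only in rows, so rows that do not move let the fingers close. It gives the time, the measured TCP pose, the force, the opening and the grip force at its end, in the units of the state.
- get_obs(): the state, without advancing time (a new reading comes with each control period).
- camera(name): name is "scene" or "top" or "wrist"; returns the picture (400x640x3 uint8, blue, green, red); there is no depth.
- camera_info(name): a dict with "K" (3x3 intrinsics, pixels), "rvec" (rotation vector, rad) and "tvec" (3), from world to camera coordinates, as OpenCV has them; the wrist camera has in their place "T_tool_cam" (4x4, takes a point from camera to tool coordinates, whose origin is the TCP and whose axes are the flange's). Camera axes: x right, y down, z forward; pixel columns grow to the right and rows downward; lengths in m; the calibration is good to about 2 mm. The wrist camera is an equidistant fisheye: a pixel r from the principal point sees the ray r / f radians off the axis. A picture is of the moment at which its call begins: read the wrist's pose just before it. camera_info takes no time and is no camera call.
- sign_off(): hands the job in; it is judged then, once.
The state is a dict: "t": time; "joints": joint angles; "joint_velocities": joint speeds; "joint_efforts": joint torques, N m; "ee_pos": TCP position; "ee_rot": TCP orientation; "contact_force": force on the tool from outside, world axes, zero at the start; "torque": the same for the moment, N m; "width": finger opening in m; "grip_force": force on a finger pad.
Only numpy, scipy, OpenCV 4.12 (cv2) and the standard library are available. Lean on these libraries where they do the work, as an engineer would, in place of code of your own. Each camera call takes 0.05 s, during which the arm holds its last target. There are 200 camera calls.

## Working session

There is one attempt and no reset: what is moved stays moved. The work goes in short steps, Python scripts to look and compute and a tool call to move; the robot and the scene stay as the last step left them, time stands still between calls to the robot, and variables do not carry over. Pictures are saved under pics/ and viewed, at most 10 in all, crops included, and the job is handed in when it is done.

Besides the shell and the picture viewer there is one more tool, called in YAML: its name, and indented under it one key for each argument. arm_command: Moves the arm, as the interface text tells. Its arguments: {"type":"object","properties":{"targets":{"type":"array","items":{"type":"object","properties":{"dx":{"type":"number"},"dy":{"type":"number"},"dz":{"type":"number"},"spin":{"type":"number"},"grip":{"type":"number"}}}},"squeeze":{"type":"number"}},"required":["targets"]}

```bash
mkdir -p pics
python3 - <<'E'
from cell import *
import cv2
o=get_obs();print(o)
for n in ("scene","top"):
    cv2.imwrite(f"pics/{n}0.png",camera(n));c=camera_info(n);print(n,c)
print(camera_info("wrist"))
E
```

```text
{'t': 0.0, 'joints': array([ 1.25051737,  0.59209059,  0.04823729,  1.60989439, -0.03330911,
        0.94270179, -0.03368995]), 'joint_velocities': array([-0.00119778, -0.00160109, -0.00045548,  0.0002574 , -0.00016992,
        0.00050833,  0.00035962]), 'joint_efforts': array([ 1.10720619e-03, -5.48700285e+01,  1.54706787e+00, -1.98128754e+01,
        9.38913727e-03,  8.75268888e-03,  5.11794298e-06]), 'ee_pos': array([ 0.16285902, -0.70558127,  0.23013291]), 'ee_rot': array([-1.13242916e-03,  9.93569993e-01,  1.13213766e-01, -1.72152132e-04]), 'contact_force': array([ 1.07439595, -0.99980149,  0.31268189]), 'torque': array([-0.03619921,  0.05579816, -0.01829071]), 'grip_force': 0.0, 'width': 0.08569946886684761}
scene {'K': array([[467.64040697,   0.        , 314.05906587],
       [  0.        , 467.64040697, 210.76816752],
       [  0.        ,   0.        ,   1.        ]]), 'rvec': array([ 1.98275617,  1.77290916, -0.52145969]), 'tvec': array([-0.05161348, -0.39550533,  1.3939747 ])}
top {'K': array([[369.95899705,   0.        , 318.1363103 ],
       [  0.        , 369.95899705, 205.75528219],
       [  0.        ,   0.        ,   1.        ]]), 'rvec': array([ 2.21204347, -2.19562078,  0.10961187]), 'tvec': array([-0.01707502,  0.48292151,  0.85227355])}
{'K': array([[309.70691629,   0.        , 315.38580617],
       [  0.        , 309.70691629, 198.45813849],
       [  0.        ,   0.        ,   1.        ]]), 'T_tool_cam': array([[ 3.19817957e-04, -9.58514935e-01, -2.85042131e-01,
         7.21710168e-02],
       [ 9.99999939e-01,  2.66455621e-04,  2.25988506e-04,
         8.35053425e-04],
       [-1.40662280e-04, -2.85042186e-01,  9.58514962e-01,
        -1.42987026e-01],
       [ 0.00000000e+00,  0.00000000e+00,  0.00000000e+00,
         1.00000000e+00]])}
```

View pics/scene0.png

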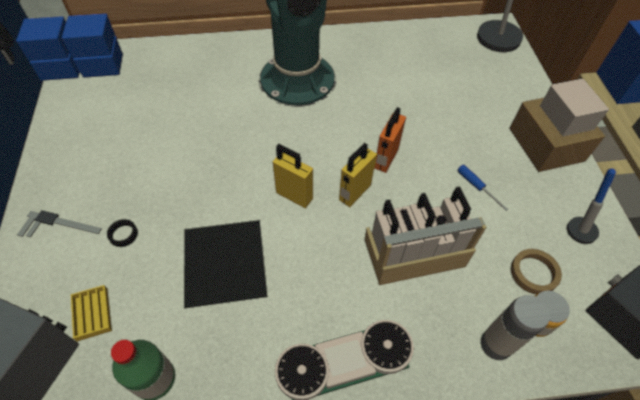

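View pics/top0.png

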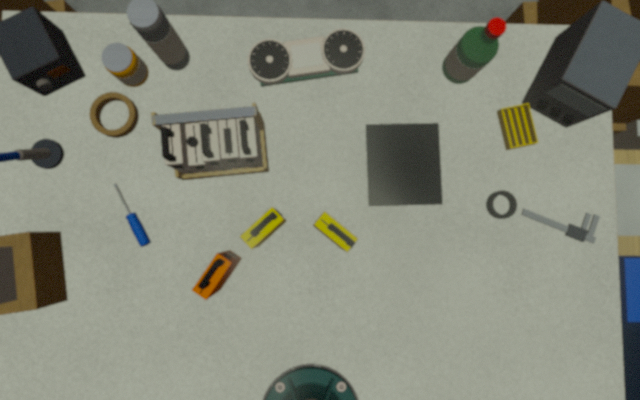

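The scene shows the rack (handles near (388,208), (425,205), (460,200)) and the mat at (225,263). In the top view the middle handle is near (208,140) and the mat at (404,164), with orange and yellow decoys closer to the robot.

```bash
cat > h.py <<'E'
from cell import *
import numpy as np, cv2
from scipy.spatial.transform import Rotation as R
def proj(n,P):
    c=camera_info(n);return cv2.projectPoints(np.float64(P).reshape(-1,3),c["rvec"],c["tvec"],c["K"],None)[0].reshape(-1,2)
def cast(n,uv,z):
    c=camera_info(n);Rm=cv2.Rodrigues(c["rvec"])[0];C=-Rm.T@c["tvec"]
    d=(Rm.T@np.linalg.inv(c["K"])@np.c_[np.float64(uv).reshape(-1,2),np.ones(np.size(uv)//2)].T).T
    return C+d*((z-C[2])/d[:,2:])
E
python3 - <<'E'
from h import *
print(proj("top",[[.163,-.706,.23],[0,0,0],[.5,0,0]]),proj("scene",[[.163,-.706,.23],[0,0,0]]))
im=cv2.imread("pics/top0.png")
print("mat",cast("top",[[366,124],[439,124],[441,204],[369,205]],.003), cast("top",[[404,164]],.003))
a=cv2.resize(im[90:190,140:280],None,fx=4,fy=4,interpolation=cv2.INTER_CUBIC)
b=cv2.resize(cv2.imread("pics/scene0.png")[180:290,355:495],None,fx=4,fy=4,interpolation=cv2.INTER_CUBIC)
cv2.imwrite("pics/crop.png",np.hstack([a[:,:400*1],b[:400,:400]]))
cv2.imwrite("pics/crop.png",cv2.resize(np.vstack([a,b]),None,fx=.7,fy=.7))
print("handle",cast("top",[[208,140]],.182),"rack",cast("top",[[178,177],[267,171],[152,114],[256,106]],.03))
E
```

```text
[[710.72231411 380.95842293]
 [310.72430265 415.38417126]
 [312.32500547 199.07814583]] [[ -7.5716943   70.2933317 ]
 [296.74415501  78.08694181]]
mat [[ 0.68393381 -0.12898648  0.003     ]
 [ 0.68683222 -0.30841568  0.003     ]
 [ 0.49068769 -0.31027205  0.003     ]
 [ 0.48676455 -0.13576932  0.003     ]] [[ 0.58696235 -0.22119061  0.003     ]]
handle [[0.59554857 0.20234221 0.182     ]] rack [[0.54542996 0.30882777 0.03      ]
 [0.5616886  0.10586458 0.03      ]
 [0.69149333 0.37277096 0.03      ]
 [0.71463912 0.1338393  0.03      ]]
```

View pics/crop.png

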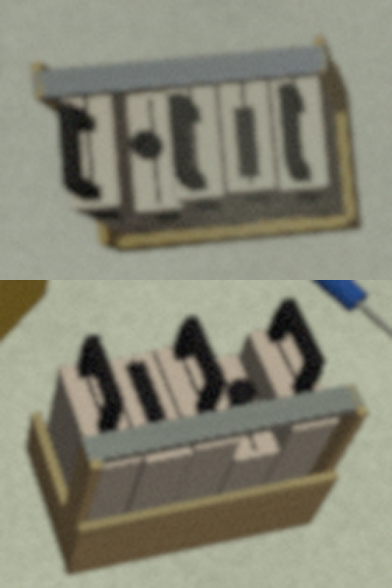

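The crop confirms the layout. The front of the rack faces the robot, the keeper is on the far (+x) side, and the middle handle at crop (183,143) has the knobbed low case on its +y side. I'll move toward a hover.

arm_command:
  targets:
    - {"dx": 3.3, "dy": -1.9, "dz": -0.8}
    - {"dx": 3.3, "dy": -1.9, "dz": -0.8}
    - {"dx": 3.3, "dy": -1.9, "dz": -0.8}
    - {"dx": 3.3, "dy": -1.9, "dz": -0.8}
    - {"dx": 3.3, "dy": -1.9, "dz": -0.8}
    - {"dx": 3.3, "dy": -1.9, "dz": -0.8}
    - {"dx": 3.3, "dy": -1.9, "dz": -0.8}
    - {"dx": 3.3, "dy": -1.9, "dz": -0.8}
    - {"dx": 3.3, "dy": -1.9, "dz": -0.8}
    - {"dx": 3.3, "dy": -1.9, "dz": -0.8}
    - {"dx": 3.3, "dy": -1.9, "dz": -0.8}
    - {"dx": 3.3, "dy": -1.9, "dz": -0.8}

```text
invalid input
```

arm_command:
  targets:
    - {"dx": 3.3, "dy": -1.9, "dz": -0.8, "spin": 0, "grip": 0}
    - {"dx": 3.3, "dy": -1.9, "dz": -0.8, "spin": 0, "grip": 0}
    - {"dx": 3.3, "dy": -1.9, "dz": -0.8, "spin": 0, "grip": 0}
    - {"dx": 3.3, "dy": -1.9, "dz": -0.8, "spin": 0, "grip": 0}
    - {"dx": 3.3, "dy": -1.9, "dz": -0.8, "spin": 0, "grip": 0}
    - {"dx": 3.3, "dy": -1.9, "dz": -0.8, "spin": 0, "grip": 0}
    - {"dx": 3.3, "dy": -1.9, "dz": -0.8, "spin": 0, "grip": 0}
    - {"dx": 3.3, "dy": -1.9, "dz": -0.8, "spin": 0, "grip": 0}
    - {"dx": 3.3, "dy": -1.9, "dz": -0.8, "spin": 0, "grip": 0}
    - {"dx": 3.3, "dy": -1.9, "dz": -0.8, "spin": 0, "grip": 0}
    - {"dx": 3.3, "dy": -1.9, "dz": -0.8, "spin": 0, "grip": 0}
    - {"dx": 3.3, "dy": -1.9, "dz": -0.8, "spin": 0, "grip": 0}
  squeeze: 30

```text
t: 1.1
ee_pos: [0.4984, -0.3935, 0.3273]
ee_rot: [-0.0, 0.994, 0.113, -0.0]
contact_force: [1.0, -0.6, 0.3]
width: 0.0853
grip_force: 0.0
```

arm_command:
  targets:
    - {"dx": 1.0, "dy": -4.0, "dz": 0, "spin": 0.7, "grip": 0}
    - {"dx": 1.0, "dy": -4.0, "dz": 0, "spin": 0.7, "grip": 0}
    - {"dx": 1.0, "dy": -4.0, "dz": 0, "spin": 0.7, "grip": 0}
    - {"dx": 1.0, "dy": -4.0, "dz": 0, "spin": 0.7, "grip": 0}
    - {"dx": 1.0, "dy": -4.0, "dz": 0, "spin": 0.7, "grip": 0}
    - {"dx": 1.0, "dy": -4.0, "dz": 0, "spin": 0.7, "grip": 0}
    - {"dx": 1.0, "dy": -4.0, "dz": 0, "spin": 0.7, "grip": 0}
    - {"dx": 1.0, "dy": -4.0, "dz": 0, "spin": 0.7, "grip": 0}
    - {"dx": 1.0, "dy": -4.0, "dz": 0, "spin": 0.7, "grip": 0}
    - {"dx": 1.0, "dy": -4.0, "dz": 0, "spin": 0.7, "grip": 0}
    - {"dx": 1.0, "dy": -4.0, "dz": 0, "spin": 0.7, "grip": 0}
    - {"dx": 1.0, "dy": -4.0, "dz": 0, "spin": 0.7, "grip": 0}

```text
t: 2.1
ee_pos: [0.5391, 0.0991, 0.3271]
ee_rot: [0.0, 0.999, 0.04, -0.0]
contact_force: [1.0, -0.9, -0.6]
width: 0.0855
grip_force: 0.0
```

arm_command:
  targets:
    - {"dx": 0.3, "dy": -3.3, "dz": 0, "spin": 0, "grip": 0}
    - {"dx": 0.3, "dy": -3.3, "dz": 0, "spin": 0, "grip": 0}
    - {"dx": 0.3, "dy": -3.3, "dz": 0, "spin": 0, "grip": 0}
    - {"dx": 0, "dy": 0, "dz": 0, "spin": 0, "grip": 0}
    - {"dx": 0, "dy": 0, "dz": 0, "spin": 0, "grip": 0}

```text
t: 2.52
ee_pos: [0.5399, 0.1994, 0.3268]
ee_rot: [-0.0, 0.999, 0.043, -0.001]
contact_force: [-0.8, -0.7, -0.5]
width: 0.0851
grip_force: 0.0
```

```bash
cat >> h.py <<'E'
def wcast(uv,z,o=None):
    o=o or get_obs();c=camera_info("wrist");K=c["K"];uv=np.float64(uv).reshape(-1,2)
    d=(uv-K[:2,2])/K[0,0];r=np.linalg.norm(d,axis=1)+1e-12
    ray=np.c_[d*(np.sin(r)/r)[:,None],np.cos(r)]
    Rt=R.from_quat(o["ee_rot"],scalar_first=True).as_matrix();T=c["T_tool_cam"]
    C=Rt@T[:3,3]+o["ee_pos"];d=ray@(Rt@T[:3,:3]).T
    return C+d*((z-C[2])/d[:,2:])
E
python3 - <<'E'
from h import *
o=get_obs();print(o["t"],o["ee_pos"],o["ee_rot"]);cv2.imwrite("pics/w1.png",camera("wrist"))
E
```

```text
2.5167 [0.53990247 0.1994435  0.32683357] [-2.93765921e-04  9.99085370e-01  4.27558983e-02 -5.19679515e-04]
```

View pics/w1.png

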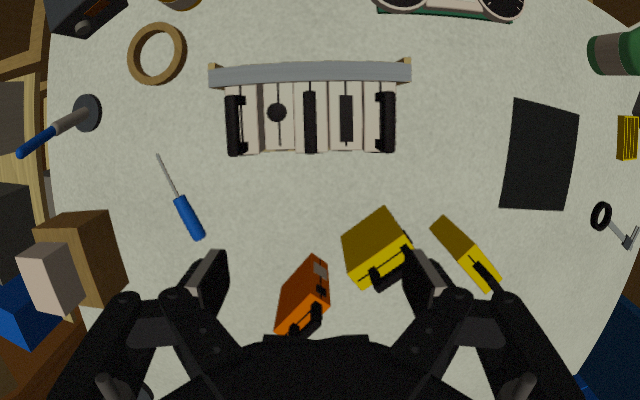

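The wrist view shows the middle handle at (310,92–153), the end handles at (234,125) and (387,122), and the mat at (540,155). All are sharp.

Run:
```python
from h import *
g=cv2.imread("pics/w1.png")
m=(g.max(2)<55).astype(np.uint8)
n,l,s,c=cv2.connectedComponentsWithStats(m)
for i in range(1,n):
    if s[i,4]>150 and s[i,1]<200 and 200<s[i,0]<600: print(s[i],c[i])
H=wcast([[310,92],[310,153],[310,122]],.182);print(H)
E=wcast([[229,125],[393,122]],.182);print(E)
e=E[0]-E[1];print("yaw",np.degrees(np.arctan2(-e[0],e[1])))
K=wcast([[209,84],[411,80]],.153);k=K[0]-K[1];print(K,"yaw",np.degrees(np.arctan2(-k[0],k[1])))
M=wcast([[515,98],[579,115],[567,211],[499,207]],.003);print("mat",M,M.mean(0))
```

```text
[384   0  38   7 188] [402.88829787   2.31382979]
[483   0  41  17 502] [504.61952191   6.7689243 ]
[593   0  47  27 805] [621.19130435   9.67329193]
[587  38  19  37 261] [592.83141762  56.95785441]
[303  81  14  73 752] [309.53191489 121.06648936]
[340  81  13  64 570] [345.86315789 117.25614035]
[375  83  20  70 990] [386.06767677 121.48888889]
[225  91  23  66 942] [234.09660297 125.14861996]
[267  94  20  28 278] [276.48201439 111.53597122]
[ 499   98   80  113 6853] [538.86122866 156.78578725]
[[0.62757071 0.20796767 0.182     ]
 [0.5707979  0.20341486 0.182     ]
 [0.59977571 0.20572249 0.182     ]]
[[0.59249697 0.28203141 0.182     ]
 [0.60766219 0.12825226 0.182     ]]
yaw 5.6321208055397705
[[0.63329887 0.31466973 0.153     ]
 [0.65383303 0.10599858 0.153     ]] yaw 5.620062891049851
mat [[ 0.68105312 -0.13638785  0.003     ]
 [ 0.68710645 -0.31295776  0.003     ]
 [ 0.48942612 -0.33348019  0.003     ]
 [ 0.48482032 -0.14151235  0.003     ]] [ 0.5856015  -0.23108453  0.003     ]
```

arm_command:
  targets:
    - {"dx": 1.65, "dy": -0.1, "dz": 2.2, "spin": -0.7, "grip": 0}
    - {"dx": 1.65, "dy": -0.1, "dz": 2.2, "spin": 0, "grip": 0}
    - {"dx": 1.65, "dy": 0, "dz": 2.2, "spin": 0, "grip": 0}
    - {"dx": 1.65, "dy": 0, "dz": 2.2, "spin": 0, "grip": 0}
    - {"dx": 0, "dy": 0, "dz": 0, "spin": 0, "grip": 0}
    - {"dx": 0, "dy": 0, "dz": 0, "spin": 0, "grip": 0}

```text
t: 3.07
ee_pos: [0.6061, 0.2016, 0.2375]
ee_rot: [0.001, 0.999, 0.044, -0.002]
contact_force: [0.3, 0.1, 0.8]
width: 0.0852
grip_force: 0.0
```

Run:
```python
from h import *
o=get_obs();print(o["t"],o["ee_pos"],o["ee_rot"]);g=camera("wrist");cv2.imwrite("pics/w2.png",g)
m=(g.max(2)<55).astype(np.uint8)
n,l,s,c=cv2.connectedComponentsWithStats(m)
for i in range(1,n):
    if s[i,4]>300 and 150<s[i,0]<450: print(s[i],c[i],wcast(c[i],.182,o))
```

```text
3.0667 [0.60605781 0.20157953 0.23749506] [ 0.00121989  0.99901343  0.04435096 -0.00191828]
[ 380    0   74   36 1984] [419.17288306  15.15625   ] [[0.7503239  0.14501631 0.182     ]]
[ 293  163   19   99 1475] [302.45898305 215.2040678 ] [[0.60653335 0.20939092 0.182     ]]
[342 162  17  73 987] [349.69604863 201.47416413] [[0.61909118 0.17848501 0.182     ]]
[249 164  25  61 524] [261.46946565 191.36068702] [[0.62092635 0.23813423 0.182     ]]
```

View pics/w2.png

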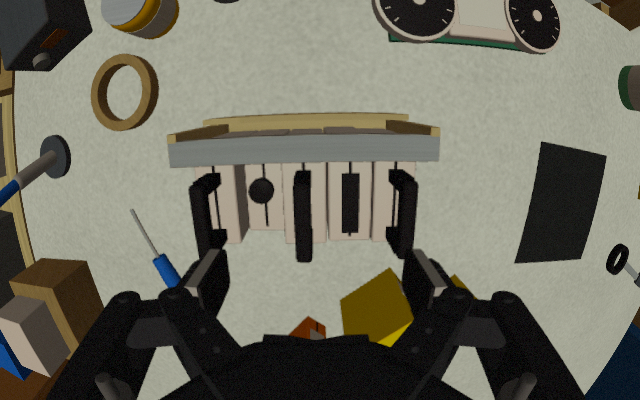

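The bar top runs (303,172) to (303,262), a few mm left of the tool midplane (u≈316). I'll take a fresh state reading to check its noise, then measure the bar's ends.

Run:
```python
from h import *
g=camera("wrist");o=get_obs();print(o["t"],o["ee_pos"],o["ee_rot"],o["joint_velocities"])
m=(g.max(2)<55).astype(np.uint8)
n,l,s,c=cv2.connectedComponentsWithStats(m)
i=l[215,303];print(s[i],c[i]);x=np.arange(s[i,0],s[i,0]+s[i,2])
rows=[200,230,255];mid=[np.where(l[r]==i)[0].mean() for r in rows];print(mid)
P=wcast(np.c_[mid,rows],.182,o);print(P)
Rt=R.from_quat(o["ee_rot"],scalar_first=True).as_matrix();print((P-o["ee_pos"])@Rt, "yaw",np.degrees(np.arctan2(Rt[1,0],Rt[0,0])))
```

```text
3.1667 [0.60624495 0.20341992 0.23999792] [1.87190028e-04 9.98968531e-01 4.54074013e-02 7.98724364e-05] [-0.00625204 -0.01964926 -0.01335223 -0.00802861 -0.00075886 -0.00165648
 -0.0003956 ]
[ 295  163   18   99 1445] [304.08927336 214.75224913]
[np.float64(303.5), np.float64(304.5), np.float64(305.0)]
[[0.61699209 0.21154031 0.182     ]
 [0.59514849 0.20910915 0.182     ]
 [0.57555826 0.20721382 0.182     ]]
[[ 0.01143125 -0.00713402  0.05799684]
 [-0.01054283 -0.00669457  0.05799387]
 [-0.03022422 -0.0065843   0.05799111]] yaw 5.20509628586455
```

arm_command:
  targets:
    - {"dx": 0, "dy": -0.65, "dz": 0, "spin": -0.4, "grip": 0}
    - {"dx": 0, "dy": 0, "dz": 1.5, "spin": 0, "grip": 0}
    - {"dx": 0, "dy": 0, "dz": 2, "spin": 0, "grip": 0}
    - {"dx": 0, "dy": 0, "dz": 2, "spin": 0, "grip": 0}
    - {"dx": 0, "dy": 0, "dz": 1.5, "spin": 0, "grip": 0}
    - {"dx": 0, "dy": 0, "dz": 1.2, "spin": 0, "grip": 0}
    - {"dx": 0, "dy": 0, "dz": 0, "spin": 0, "grip": 0}
    - {"dx": 0, "dy": 0, "dz": 0, "spin": 0, "grip": 0}
    - {"dx": 0, "dy": 0, "dz": 0, "spin": 0, "grip": 0}

```text
t: 3.92
ee_pos: [0.6065, 0.2117, 0.1587]
ee_rot: [-0.0, 0.999, 0.05, 0.001]
contact_force: [0.9, 0.0, 1.8]
width: 0.0856
grip_force: 0.0
```

Run:
```python
from h import *
g=camera("wrist");o=get_obs();print(o["t"],o["ee_pos"],o["ee_rot"],o["contact_force"])
cv2.imwrite("pics/w3.png",g)
```

```text
3.9667 [0.60662758 0.21167719 0.15882973] [-4.88120380e-04  9.98759422e-01  4.97771658e-02  1.26974136e-03] [ 0.52109675 -0.77222421  0.48494025]
```

View pics/w3.png

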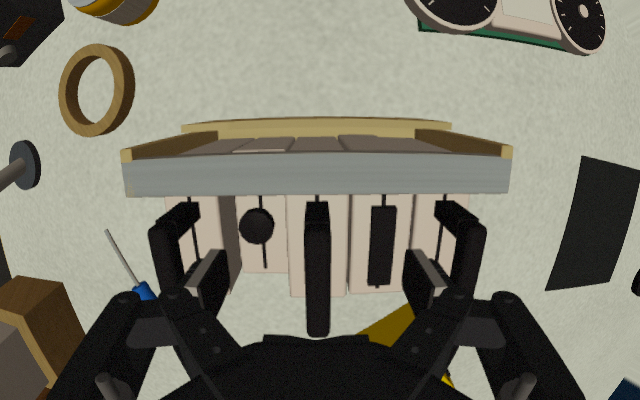

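The handle is centred at u=317 between the fingers (205 and 430), so I can close.

arm_command:
  targets:
    - {"dx": 0, "dy": 0, "dz": 0.2, "spin": 0, "grip": 0.5}
    - {"dx": 0, "dy": 0, "dz": 0, "spin": 0, "grip": 0.7}
    - {"dx": 0, "dy": 0, "dz": 0, "spin": 0, "grip": 0.8}
    - {"dx": 0, "dy": 0, "dz": 0, "spin": 0, "grip": 1}
    - {"dx": 0, "dy": 0, "dz": 0, "spin": 0, "grip": 1}
    - {"dx": 0, "dy": 0, "dz": 0, "spin": 0, "grip": 1}
    - {"dx": 0, "dy": 0, "dz": 0, "spin": 0, "grip": 1}
    - {"dx": 0, "dy": 0, "dz": 0, "spin": 0, "grip": 1}
    - {"dx": 0, "dy": 0, "dz": 0, "spin": 0, "grip": 1}
    - {"dx": 0, "dy": 0, "dz": 0, "spin": 0, "grip": 1}
  squeeze: 30

```text
t: 4.8
ee_pos: [0.6058, 0.2111, 0.1554]
ee_rot: [0.0, 0.999, 0.05, 0.0]
contact_force: [-0.5, -0.5, 1.2]
width: 0.0116
grip_force: 31.3
```

arm_command:
  targets:
    - {"dx": -0.4, "dy": 0, "dz": 0, "spin": 0, "grip": 1}
    - {"dx": -0.6, "dy": 0, "dz": -0.14, "spin": 0, "grip": 1}
    - {"dx": -0.6, "dy": 0, "dz": -0.12, "spin": 0, "grip": 1}
    - {"dx": -0.6, "dy": 0, "dz": -0.1, "spin": 0, "grip": 1}
    - {"dx": -0.6, "dy": 0, "dz": -0.08, "spin": 0, "grip": 1}
    - {"dx": -0.6, "dy": 0, "dz": -0.05, "spin": 0, "grip": 1}
    - {"dx": 0, "dy": 0, "dz": 0, "spin": 0, "grip": 1}

```text
t: 5.38
ee_pos: [0.5704, 0.2077, 0.1604]
ee_rot: [0.0, 0.999, 0.05, -0.0]
contact_force: [2.2, 0.2, 0.1]
width: 0.0118
grip_force: 31.2
```

arm_command:
  targets:
    - {"dx": -0.6, "dy": 0, "dz": -0.02, "spin": 0, "grip": 1}
    - {"dx": -0.6, "dy": 0, "dz": 0, "spin": 0, "grip": 1}
    - {"dx": -0.6, "dy": 0, "dz": 0.02, "spin": 0, "grip": 1}
    - {"dx": -0.6, "dy": 0, "dz": 0.04, "spin": 0, "grip": 1}
    - {"dx": -0.6, "dy": 0, "dz": 0.04, "spin": 0, "grip": 1}
    - {"dx": -0.4, "dy": 0, "dz": 0.04, "spin": 0, "grip": 1}
    - {"dx": 0, "dy": 0, "dz": 0, "spin": 0, "grip": 1}
    - {"dx": 0, "dy": 0, "dz": 0, "spin": 0, "grip": 1}

```text
t: 6.05
ee_pos: [0.537, 0.2041, 0.1587]
ee_rot: [0.0, 0.999, 0.05, -0.001]
contact_force: [1.1, 0.7, -1.0]
width: 0.0117
grip_force: 31.8
```

Run:
```python
from h import *
a=camera("scene")[130:290,330:510];b=camera("wrist");o=get_obs();print(o["ee_pos"],o["contact_force"],o["torque"])
cv2.imwrite("pics/s4.png",np.hstack([cv2.resize(a,(450,400),interpolation=cv2.INTER_CUBIC),b[50:400,150:500][:, :] if 0 else cv2.resize(b[:,140:500],(350,400))]))
```

```text
[0.5371904  0.20411136 0.15861419] [ 0.77869017  0.52869189 -0.30500459] [ 0.05921381 -0.36676084  0.07440649]
```

View pics/s4.png

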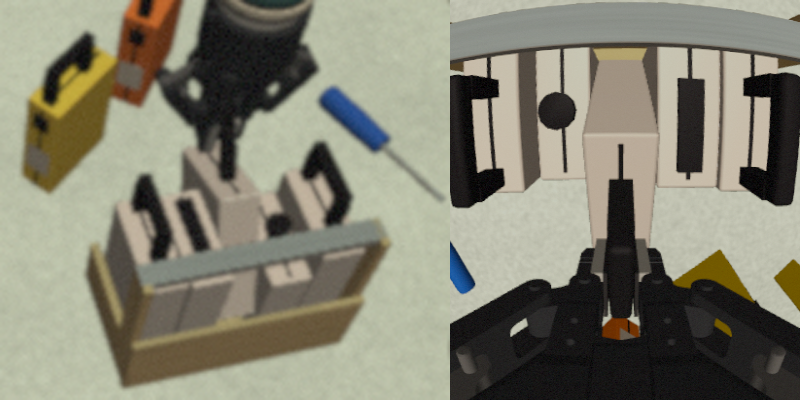

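The case is tipped by about 20° and clear of the keeper, and its neighbours haven't moved. Next is the lift over the lip.

arm_command:
  targets:
    - {"dx": 0, "dy": 0, "dz": -0.6, "spin": 0, "grip": 1}
    - {"dx": 0, "dy": 0, "dz": -1.0, "spin": 0, "grip": 1}
    - {"dx": 0, "dy": 0, "dz": -1.0, "spin": 0, "grip": 1}
    - {"dx": 0, "dy": 0, "dz": -1.5, "spin": 0, "grip": 1}
    - {"dx": -0.5, "dy": 0, "dz": -1.5, "spin": 0, "grip": 1}
    - {"dx": -0.5, "dy": 0, "dz": -2.0, "spin": 0, "grip": 1}
    - {"dx": -0.5, "dy": 0, "dz": -2.0, "spin": 0, "grip": 1}
    - {"dx": 0, "dy": 0, "dz": -2.5, "spin": 0, "grip": 1}
    - {"dx": 0, "dy": 0, "dz": -2.5, "spin": 0, "grip": 1}
    - {"dx": 0, "dy": 0, "dz": -2.5, "spin": 0, "grip": 1}
    - {"dx": 0, "dy": 0, "dz": -2.5, "spin": 0, "grip": 1}
    - {"dx": 0, "dy": 0, "dz": -2.0, "spin": 0, "grip": 1}
  squeeze: 40

```text
t: 7.15
ee_pos: [0.5224, 0.2028, 0.3778]
ee_rot: [-0.0, 0.999, 0.05, 0.0]
contact_force: [0.4, -0.1, -1.9]
width: 0.0112
grip_force: 41.4
```

Run:
```python
from h import *
b=camera("wrist");t=camera("top")[60:280,120:480];o=get_obs();print(o["ee_pos"],o["contact_force"],o["torque"],o["width"])
cv2.imwrite("pics/s5.png",np.hstack([cv2.resize(t,(450,275)),cv2.resize(b[:,140:500],(350,275))]))
```

```text
[0.52447585 0.2038849  0.37956754] [ 0.85283754  0.43354876 -3.90120697] [ 0.01604803 -0.05811039  0.07969391] 0.01107060423703795
```

View pics/s5.png

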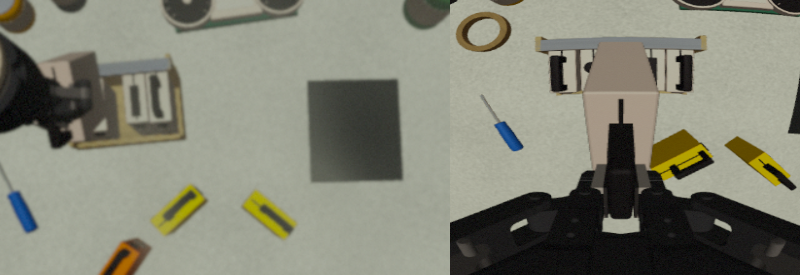

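arm_command:
  targets:
    - {"dx": -0.1, "dy": 1.5, "dz": 0, "spin": 0, "grip": 1}
    - {"dx": -0.2, "dy": 3.0, "dz": 0, "spin": 0.5, "grip": 1}
    - {"dx": -0.2, "dy": 4.0, "dz": 0, "spin": 0.5, "grip": 1}
    - {"dx": -0.2, "dy": 4.0, "dz": 0, "spin": 0.5, "grip": 1}
    - {"dx": -0.2, "dy": 4.0, "dz": 0, "spin": 0.5, "grip": 1}
    - {"dx": -0.2, "dy": 4.0, "dz": 0, "spin": 0.5, "grip": 1}
    - {"dx": -0.2, "dy": 4.0, "dz": 0, "spin": 0.5, "grip": 1}
    - {"dx": -0.2, "dy": 4.0, "dz": 0, "spin": 0.5, "grip": 1}
    - {"dx": -0.2, "dy": 4.0, "dz": 0, "spin": 0.5, "grip": 1}
    - {"dx": 0, "dy": 4.0, "dz": 0, "spin": 0.5, "grip": 1}
    - {"dx": 0, "dy": 3.0, "dz": 0, "spin": 0.5, "grip": 1}
    - {"dx": 0, "dy": 1.5, "dz": 0, "spin": 0, "grip": 1}

```text
t: 8.25
ee_pos: [0.528, -0.2133, 0.3733]
ee_rot: [0.001, 1.0, 0.002, -0.002]
contact_force: [0.5, -0.4, -3.0]
width: 0.0112
grip_force: 41.3
```

arm_command:
  targets:
    - {"dx": 0, "dy": 0.8, "dz": 2.5, "spin": 0, "grip": 1}
    - {"dx": 0, "dy": 0.4, "dz": 3.0, "spin": 0, "grip": 1}
    - {"dx": 0, "dy": 0, "dz": 3.0, "spin": 0, "grip": 1}
    - {"dx": 0, "dy": 0, "dz": 3.0, "spin": 0, "grip": 1}
    - {"dx": 0, "dy": 0, "dz": 2.5, "spin": 0, "grip": 1}
    - {"dx": 0, "dy": 0, "dz": 1.5, "spin": 0, "grip": 1}
    - {"dx": 0, "dy": 0, "dz": 0, "spin": 0, "grip": 1}
    - {"dx": 0, "dy": 0, "dz": 0, "spin": 0, "grip": 1}
    - {"dx": 0, "dy": 0, "dz": 0, "spin": 0, "grip": 1}

```text
t: 9.0
ee_pos: [0.5312, -0.2195, 0.2205]
ee_rot: [0.0, 1.0, 0.006, 0.0]
contact_force: [0.8, 0.3, -2.5]
width: 0.0111
grip_force: 41.3
```

Run:
```python
from h import *
b=camera("wrist");o=get_obs();print(o["ee_pos"],o["ee_rot"],o["contact_force"],o["torque"],o["width"])
cv2.imwrite("pics/s6.png",b)
c=camera_info("wrist");T=np.linalg.inv(c["T_tool_cam"]);K=c["K"]
for th in range(0,31,3):
    t=np.radians(th);s,k=np.sin(t),np.cos(t);q=[]
    for x,d in((.049,.038),(.049,.163)):
        p=T@[x*k+d*s,0,-.019+d*k-x*s,1];a=np.arctan2(np.hypot(*p[:2]),p[2])
        q.append(K[1,2]+K[0,0]*a*p[1]/np.hypot(*p[:2]))
    print(th,np.round(q))
```

```text
[ 0.53161397 -0.21972492  0.22112465] [3.28220460e-04 9.99980911e-01 6.09079961e-03 9.86135998e-04] [ 0.29421979 -0.22950877 -1.49297459] [0.01389602 0.12459657 0.02554591] 0.011563685974508037
0 [153. 134.]
3 [150. 125.]
6 [148. 116.]
9 [145. 107.]
12 [143.  98.]
15 [141.  89.]
18 [139.  80.]
21 [137.  71.]
24 [136.  62.]
27 [135.  53.]
30 [134.  44.]
```

View pics/s6.png

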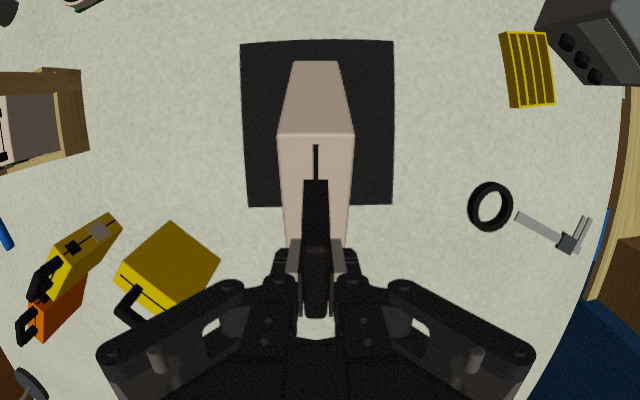

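The tilt is about 24° (rear-face edges at rows 134 and 61), and the mat centre is at u≈319, nearly under the tool. I'll shift back 2 cm and lower the front edge to the mat.

arm_command:
  targets:
    - {"dx": -0.7, "dy": 0.3, "dz": 1.0, "spin": 0, "grip": 1}
    - {"dx": -0.7, "dy": 0, "dz": 1.5, "spin": 0, "grip": 1}
    - {"dx": -0.6, "dy": 0, "dz": 1.5, "spin": 0, "grip": 1}
    - {"dx": 0, "dy": 0, "dz": 1.5, "spin": 0, "grip": 1}
    - {"dx": 0, "dy": 0, "dz": 0.8, "spin": 0, "grip": 1}
    - {"dx": 0, "dy": 0, "dz": 0.4, "spin": 0, "grip": 1}
    - {"dx": 0, "dy": 0, "dz": 0.2, "spin": 0, "grip": 1}
    - {"dx": 0, "dy": 0, "dz": 0.2, "spin": 0, "grip": 1}
    - {"dx": 0, "dy": 0, "dz": 0, "spin": 0, "grip": 1}
    - {"dx": 0, "dy": 0, "dz": 0, "spin": 0, "grip": 1}
  squeeze: 30

```text
t: 9.88
ee_pos: [0.5116, -0.2229, 0.1496]
ee_rot: [0.0, 1.0, 0.006, 0.001]
contact_force: [-0.1, 0.3, -3.0]
width: 0.011
grip_force: 41.3
```

arm_command:
  targets:
    - {"dx": 0, "dy": 0, "dz": 0.15, "spin": 0, "grip": 1}
    - {"dx": 0, "dy": 0, "dz": 0.15, "spin": 0, "grip": 1}
    - {"dx": 0, "dy": 0, "dz": 0, "spin": 0, "grip": 1}

```text
t: 10.13
ee_pos: [0.5119, -0.2235, 0.1483]
ee_rot: [0.001, 1.0, 0.006, 0.001]
contact_force: [-2.8, -0.3, 11.5]
width: 0.0111
grip_force: 43.3
```

arm_command:
  targets:
    - {"dx": 0.6, "dy": 0, "dz": -0.15, "spin": 0, "grip": 1}
    - {"dx": 0.65, "dy": 0, "dz": -0.1, "spin": 0, "grip": 1}
    - {"dx": 0.7, "dy": 0, "dz": -0.06, "spin": 0, "grip": 1}
    - {"dx": 0.75, "dy": 0, "dz": -0.04, "spin": 0, "grip": 1}
    - {"dx": 0.75, "dy": 0, "dz": 0.02, "spin": 0, "grip": 1}
    - {"dx": 0.75, "dy": 0, "dz": 0.04, "spin": 0, "grip": 1}
    - {"dx": 0, "dy": 0, "dz": 0, "spin": 0, "grip": 1}

```text
t: 10.72
ee_pos: [0.5548, -0.2225, 0.1503]
ee_rot: [0.0, 1.0, 0.006, 0.001]
contact_force: [-0.9, 0.4, 6.9]
width: 0.0111
grip_force: 42.6
```

arm_command:
  targets:
    - {"dx": 0.7, "dy": 0, "dz": 0.07, "spin": 0, "grip": 1}
    - {"dx": 0.7, "dy": 0, "dz": 0.09, "spin": 0, "grip": 1}
    - {"dx": 0.7, "dy": 0, "dz": 0.12, "spin": 0, "grip": 1}
    - {"dx": 0.6, "dy": 0, "dz": 0.14, "spin": 0, "grip": 1}
    - {"dx": 0, "dy": 0, "dz": 0, "spin": 0, "grip": 1}
    - {"dx": 0, "dy": 0, "dz": 0, "spin": 0, "grip": 1}

```text
t: 11.22
ee_pos: [0.5813, -0.2223, 0.1461]
ee_rot: [0.0, 1.0, 0.006, 0.001]
contact_force: [-0.2, 1.2, 6.0]
width: 0.0114
grip_force: 42.7
```

Run:
```python
from h import *
b=camera("wrist");o=get_obs();print(o["ee_pos"],o["contact_force"],o["torque"],o["width"])
cv2.imwrite("pics/s7.png",b)
```

```text
[ 0.58119204 -0.22229288  0.14614965] [ 0.70525358 -0.25492781  5.56777564] [ 0.05668483  0.21733318 -0.00428627] 0.011039801103126167
```

View pics/s7.png

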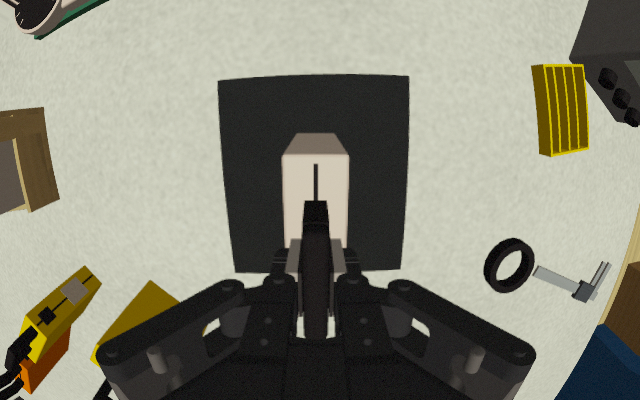

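The case is upright (rear edges at rows 154 and 134, i.e. about 0°) and central on the mat. I'll release and retreat straight up.

arm_command:
  targets:
    - {"dx": 0, "dy": 0, "dz": 0, "spin": 0, "grip": 0.8}
    - {"dx": 0, "dy": 0, "dz": 0, "spin": 0, "grip": 0.6}
    - {"dx": 0, "dy": 0, "dz": 0, "spin": 0, "grip": 0.4}
    - {"dx": 0, "dy": 0, "dz": 0, "spin": 0, "grip": 0.3}
    - {"dx": 0, "dy": 0, "dz": 0, "spin": 0, "grip": 0.3}
    - {"dx": 0, "dy": 0, "dz": -1.0, "spin": 0, "grip": 0.3}
    - {"dx": 0, "dy": 0, "dz": -2.0, "spin": 0, "grip": 0.3}
    - {"dx": 0, "dy": 0, "dz": -3.0, "spin": 0, "grip": 0.3}
    - {"dx": 0, "dy": 0, "dz": -3.0, "spin": 0, "grip": 0.3}
    - {"dx": 0, "dy": 0, "dz": -3.0, "spin": 0, "grip": 0.3}
    - {"dx": 0, "dy": 0, "dz": 0, "spin": 0, "grip": 0.3}
    - {"dx": 0, "dy": 0, "dz": 0, "spin": 0, "grip": 0.3}

```text
t: 12.27
ee_pos: [0.5813, -0.2224, 0.2676]
ee_rot: [0.001, 1.0, 0.006, 0.003]
contact_force: [-0.4, -0.2, 0.0]
width: 0.0599
grip_force: 0.0
```

Run:
```python
from h import *
g=camera("wrist");o=get_obs();print(o["t"],o["ee_pos"],o["contact_force"],o["width"])
# white case top (z=.128) and mat outline
w=((g.min(2)>110)).astype(np.uint8); sub=np.zeros_like(w)
m=(g.max(2)<60).astype(np.uint8);n,l,s,c=cv2.connectedComponentsWithStats(m)
for i in range(1,n):
    if s[i,4]>400 and s[i,1]<230: print("dark",s[i],c[i])
j=max((i for i in range(1,n) if s[i,1]<200 and 150<s[i,0]<330),key=lambda i:s[i,4])
x,y,W,Hh=s[j,:4]
roi=w[y+4:y+Hh,x+10:x+W-10];n2,l2,s2,c2=cv2.connectedComponentsWithStats(roi)
k=1+s2[1:,4].argmax();q=s2[k,:4]+[x+10,y+4,0,0];print("case",q,s2[k,4])
cor=[[q[0],q[1]],[q[0]+q[2],q[1]]];print("rear top edge if upright",wcast(cor,.128,o))
print("mat far/near",wcast([[x,y],[x+W,y]],.003,o))
t=camera("top");mm=(t.max(2)<75).astype(np.uint8);print("scene ok")
```

```text
12.3167 [ 0.58001032 -0.22196141  0.26573143] [-0.18205804  0.48257018 -0.1834613 ] 0.059697209083928136
dark [  73    0   46   41 1370] [93.8080292  18.03430657]
dark [ 514    0  113  123 7166] [564.67806308  59.20792632]
dark [  8  21  24  34 446] [22.47309417 38.69730942]
dark [  246    85   136   154 15845] [314.78081414 154.39482487]
dark [   0  147   39   55 1032] [ 15.50775194 174.41860465]
dark [447 207  41  44 922] [467.11605206 228.81995662]
case [296 133  38  92] 2386
rear top edge if upright [[ 0.63059534 -0.20483183  0.128     ]
 [ 0.63101622 -0.23917073  0.128     ]]
mat far/near [[ 0.68556959 -0.13110103  0.003     ]
 [ 0.68759345 -0.30862619  0.003     ]]
scene ok
```

Run:
```python
from h import *
a=cv2.imread("pics/top0.png").astype(int);b=camera("top").astype(int)
d=abs(cv2.blur(np.uint8(abs(a-b).max(2)),(3,3)).astype(int))[100:182,145:275]
n,l,s,c=cv2.connectedComponentsWithStats((d>35).astype(np.uint8))
print([(s[i]+[145,100,0,0,0]).tolist() for i in range(1,n) if s[i,4]>15])
print("pixel x of cases at z=.107/.142:",proj("top",[[.614,.170,.142],[.606,.244,.107],[.61,.207,.137]]))
```

```text
[[204, 121, 15, 40, 286], [199, 124, 8, 31, 143], [214, 159, 17, 12, 122]]
pixel x of cases at z=.107/.142: [[229.66019028 136.02697927]
 [197.51505186 143.48250559]
 [211.71325428 138.32974975]]
```

```bash
python3 -c "
from cell import *
print(sign_off())"
```

```text
the job is handed in; nothing more can be done
None
```

I took the middle case out of the rack by its handle (tipped about 20°, then lifted over the lip), stood it upright within a few mm of the mat's centre, and handed the job in at about 12.5 s of the 48 s; a before/after check of the top view shows both neighbours still in place, and `sign_off()` returned no verdict.

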